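# Set up the drying rest and lay the paddle stirrer on it

### The job

Fold both end cheeks of the grey folding drying rest fully upright, then pick up the paddle stirrer by its square grip block and lay it level across the rest, its shaft in the V notches of both cheeks and its grip block midway between them; either end may point either way. Lower it in rather than dropping it, and leave the other things on the bench where they are.

Things in the scene. Friction and masses are not known exactly. Their poses are not given: they have to be found in the camera images.
- rest: drying rest of plain grey plastic, fixed on the worktop: a drip tray 78 (x) by 96 mm (y), walls 20 mm high along its y sides, and a V-notched hinged cheek at each y end, folded outward. Origin: centre of the tray's underside; z up, y from cheek to cheek, x along the hinges, which lie 10 mm above the worktop at y = +45 and -45 mm
- cheek_left (a joint): angle of the cheek at the rest's +y end: 0 = folded out flat, 1.571 = upright against its stop. Starts 0.25 to 0.6. Friction hinge (0.06 N m): stays where left, springs back a little as fingers slip, so push it a little past upright against the stop. May be gripped from above across its 50 mm width and swung up, pivoting between the fingers
- cheek_right (a joint): the same for the cheek at the rest's -y end; also 0 = folded out flat, 1.571 = upright
- cheek_left_grip (a point): on the middle plane and centre line of the +y cheek, 70 mm from its hinge. The cheek is a plate 6 mm thick, 50 mm wide (along the hinge), 85 mm from hinge to free edge, with straight sides and a V notch in the middle of the free edge (flanks slope 40 degrees, bottom 68 mm from the hinge, about 36 mm wide at the top)
- cheek_right_grip (a point): the same point on the -y cheek, which has the same shape
- rest_saddle (a point): fixed to the rest: where the centre of the stirrer's shaft lies when it rests in both V notches with the cheeks upright, midway between them, 86 mm above the worktop; axes as rest. The clear gap between the upright cheeks is 84 mm
- stirrer_mid (a point): centre of the loose paddle stirrer, 200 mm long, about 0.2 kg, 11 mm above the worktop at the start: steel shaft 12 mm thick along the point's y; in the middle a square grey grip block 22 x 22 mm, 36 mm along y (grasp it across x); at the -y end a round coupling 22 mm thick, 22 mm long; at +y, from 70 to 100 mm, a flat blade 50 mm wide (x), 3 mm thick. z up
- tape: bystander: roll of tape, 70 mm across, 20 mm high, flat on the worktop; origin at the underside
- clock: bystander: bench timer 66 x 66 x 20 mm; origin at the underside
- dish: bystander: white dish 106 mm across, 27 mm high; origin at the underside
- flask: bystander: conical flask 100 mm across, 146 mm high; origin at the underside
- jar: bystander: square brown jar 68 x 68 x 126 mm; origin at the underside
- bulb: bystander: rubber pipette bulb 52 mm across, 75 mm high; origin at the underside

How it is judged:
On the way:
1. both cheeks of the rest stand upright, before the stirrer is on it (value of joint each of cheek_left, cheek_right above 1.45 rad and distance between stirrer_mid and rest_saddle above 0.05 m), for 0.2 s.
At the end, for the whole second after the job is handed in: both cheeks upright (past 1.45 rad of 1.571); the stirrer at rest in both notches: its centre within 8 mm sideways, 20 mm lengthwise and 6 mm in height of rest_saddle, its shaft level within 4 degrees and along the rest's y within 0.12 rad, either way round (value of joint each of cheek_left, cheek_right above 1.45 rad and x of stirrer_mid in the frame of rest_saddle between -0.008 and 0.008 m and y of stirrer_mid in the frame of rest_saddle between -0.02 and 0.02 m and z of stirrer_mid in the frame of rest_saddle between -0.006 and 0.006 m and angle between stirrer_mid's own y axis and vertical between 1.5 and 1.64 rad and angle between the y axis of stirrer_mid and the y axis of rest, either way round below 0.12 rad and linear speed of stirrer below 0.02 m/s and angular speed of stirrer below 0.2 rad/s); the robot touches nothing.
It fails at once if another thing on the bench is moved more than 30 mm (distance of any of tape, clock, dish, flask, jar, bulb from where it was at the start of the episode above 0.03 m).
It fails at once if the stirrer is dropped (falls free at over 0.6 m/s, a drop of about 18 mm) (linear speed of stirrer above 0.6 m/s and contact force between the fingers and stirrer below 0.1 N).
It also fails if it takes over 61 s, if anything falls off the work surface, if the arm or the gripper's body presses on something with over 40 N, if the wrist force passes 120 N, or if a joint passes its speed limit or range.

### The arm

A 6-joint arm with a two-finger parallel gripper is mounted at the origin on a cart in front of the work surface, level with it; the furniture and walls round the work are solid. World frame = base frame: x ahead of the robot, y to its left, z up, the work surface at z = 0. Lengths are in m, angles in rad, forces in N, time in s.
With the tool pointing down it reaches from about 0.35 to 0.975 m from the base axis. Payload 4.9 kg.
Tool frame: the origin (TCP) lies midway between the tips of the shut fingers; the grasp point (between the pads) lies 19 mm behind it; z points along the fingers, y is the line along which they close (so a half turn about z gives the same grasp; the last joint's range is limited). The gripper opens to 85 mm and grips with 20 to 120 N. Pads are 22 mm wide; open, the fingers measure 114 mm over their backs; the gripper's body (76 mm by 85 mm) begins 54 mm behind the grasp point. The pads swing forward as they close: fully open they stand 13 mm farther back than shut.
Start: joints at [1.122, 0.053, 1.613, -0, 1.476, -0.119], TCP at [0.202, 0.591, 0.231] pointing down, gripper open.
Joint ranges: [-3.01, 3.01], [-1.01, 2.22], [0.06, 2.58], [-1.02, 4.17], [0.09, 2.62], [-3.14, 3.14]. Speed limits (rad/s): [2.57, 2.57, 3.14, 3.14, 3.14, 3.14].

### API

Orientations are given as a rotation vector (axis times angle).
In Python, from station import ctrl gives the robot as it stands.
- The arm moves only by the shell command python3 -m handwheel 'ROWS' [FORCE]. ROWS is JSON, a list of rows, each an object with "gripper": the gripper command: -1 is fully open, 1 is shut, values between are in proportion; "offset": the shift along the tool's x, y, z in mm, a list of three; "rotation": the turn, a rotation vector about the tool's x, y, z in rad, a list of three. A call has exactly 8 rows; each row is the pose to reach, as a shift and turn from the pose commanded when the call began, along the tool's axes at that moment; what a row does not reach only later rows make up. A row lasts 1/8 s, in which the tool goes at most 62.5 mm and 10.7 degrees, less where a joint would pass 70% of its speed; a pose out of reach is approached as far as the arm can. A call with a gripper value outside its range is refused whole. The fingers move at their own pace and stop on an object; FORCE is the grip in N (left out, the last holds). Time passes only in rows, so rows that repeat a pose let the fingers close, or fill a call up. It gives the time, the measured TCP pose, the force, the opening and the grip force at its end, in the units of the state.
- ctrl.get_obs(): the state, without advancing time (a new reading comes with each control period).
- ctrl.get_image(name): name is "scene" or "top"; returns a dict with "image" (384x512x3 uint8, red, green, blue), "fovy" (degrees; the focal length in pixels is half the picture's height over the tangent of half this angle, whatever the lens; pixels are square), "cx", "cy" (the principal point, pixels), "xyz" and "attitude" of the camera in the world. Camera axes: x right, y up, looking along -z (the intrinsics and any distortion apply to the point x, -y, -z); pixel columns grow to the right and rows downward; lengths in m; the calibration is good to about 2 mm. A picture is of the moment at which its call begins. There is no depth.
- ctrl.finish_job(): hands the job in; it is judged then, once.
The state is a dict: "t": time; "q": joint angles; "dq": joint speeds; "effort": joint torques, N m; "tool_pos": TCP position; "tool_rot": TCP orientation; "contact_force": force on the tool from outside, world axes, zero at the start; "wrist_torque": the same for the moment, N m; "opening": finger opening in m; "grip_force": force on a finger pad.
Only numpy, scipy, OpenCV 4.12 (cv2) and the standard library are available. Lean on these libraries where they do the work, as an engineer would, in place of code of your own. Each camera call takes 0.05 s, during which the arm holds its last target. There are 200 camera calls.

## Working session

There is one attempt and no reset: what is moved stays moved. The work goes in short steps, Python scripts to look and compute and a shell command to move; the robot and the scene stay as the last step left them, time stands still between calls to the robot, and variables do not carry over. Pictures are saved under pics/ and viewed, at most 10 in all, crops included, and the job is handed in when it is done.

```bash
ls; mkdir -p pics; cat > h.py <<'E'
import numpy as np,cv2
from station import ctrl
from scipy.spatial.transform import Rotation as R
E
python3 - <<'E'
from h import *
print(ctrl.get_obs())
for n in("scene","top"):
    d=ctrl.get_image(n); im=d.pop("image"); print(n,d)
    cv2.imwrite(f"pics/{n}0.png",cv2.resize(im[:,:,::-1],(768,576)) )
    cv2.imwrite(f"pics/{n}_raw.png",im[:,:,::-1])
E
```

```text
pics
{'t': 0.0, 'q': array([ 1.12202074e+00,  5.33809207e-02,  1.61430211e+00, -5.02434833e-06,
        1.47601715e+00, -1.18987184e-01]), 'dq': array([ 0.00150778,  0.00047865,  0.0009823 ,  0.00016307,  0.00135149,
       -0.00074371]), 'effort': array([-1.66911414e-03, -3.93698430e+01, -3.70160973e+01, -3.61849980e-04,
        7.31302847e-03,  1.29316536e-06]), 'tool_pos': array([0.20211913, 0.59074841, 0.23004327]), 'tool_rot': array([-0.51558894, -3.09840023,  0.0031796 ]), 'contact_force': array([ 0.16654728,  0.68558831, -0.00513492]), 'wrist_torque': array([0.00129996, 0.02476503, 0.03768384]), 'grip_force': 0.0, 'opening': 0.08534679218382137}
scene {'fovy': 54.95249916033563, 'cx': 260.3335781004036, 'cy': 191.04753290799223, 'xyz': array([-0.24112038, -0.92420304,  0.83497655]), 'attitude': array([ 0.97194552, -0.38522828, -0.68692223])}
top {'fovy': 51.197052405798715, 'cx': 259.52400738204676, 'cy': 195.11698060295248, 'xyz': array([ 0.31825626, -0.0590174 ,  1.56403436]), 'attitude': array([ 0.14906516, -0.12704611, -1.55501009])}
```

View pics/scene0.png

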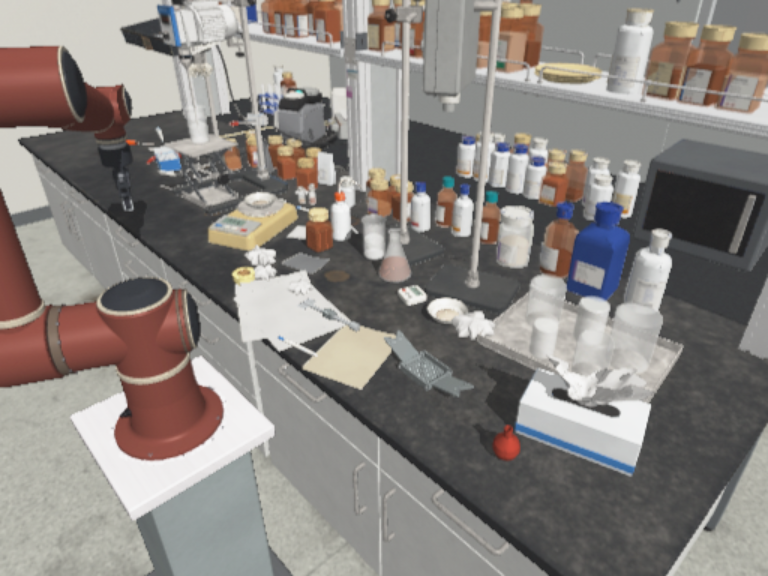

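View pics/top0.png

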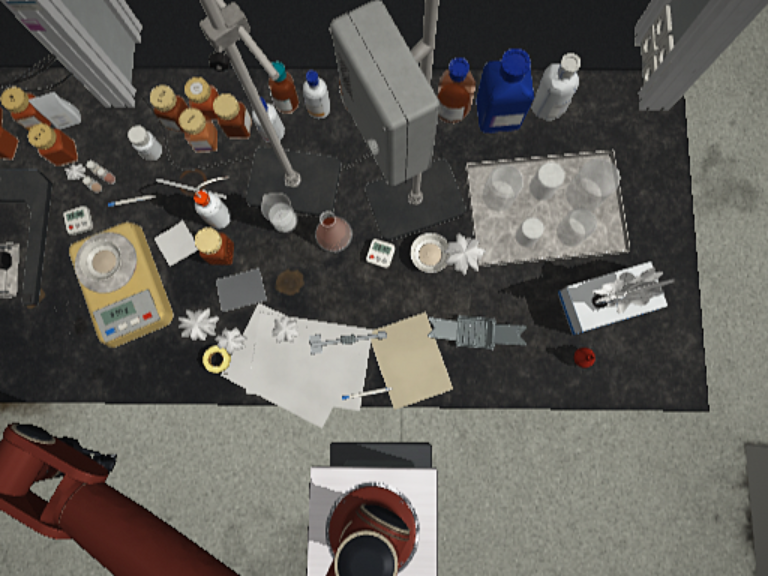

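The scene view shows the rest near (425,372) and the stirrer at (335,313). In the top view the rest is at (478,333), with cheeks reaching from x 430 to 526. The stirrer runs from its blade at (315,344) to its coupling at (382,335). Next I'll crop in closer.

```bash
cat >> h.py <<'E'
def cam(d):
    f=192/np.tan(np.radians(d["fovy"]/2)); return f,d["cx"],d["cy"],np.array(d["xyz"]),R.from_rotvec(d["attitude"]).as_matrix()
def ray(d,u,v):
    f,cx,cy,p,M=cam(d); return p,M@np.array([(u-cx)/f,-(v-cy)/f,-1])
def onz(d,u,v,z):
    p,r=ray(d,u,v); return p+r*(z-p[2])/r[2]
def proj(d,P):
    f,cx,cy,p,M=cam(d); c=M.T@(np.array(P)-p); return np.array([cx-f*c[0]/c[2],cy+f*c[1]/c[2]])
E
python3 - <<'E'
from h import *
a=cv2.imread("pics/top_raw.png")[195:255,200:360]; b=cv2.imread("pics/scene_raw.png")[190:268,195:325]
a=cv2.resize(a,None,fx=5,fy=5,interpolation=cv2.INTER_NEAREST)
cv2.imwrite("pics/ta.png",a)
cv2.imwrite("pics/sa.png",cv2.resize(b,None,fx=6,fy=6,interpolation=cv2.INTER_NEAREST))
d=ctrl.get_image("top"); 
for uv in [(478,333),(347,341),(315,344),(382,335),(430,326),(526,336)]: print(onz(d,uv[0]/1.5,uv[1]/1.5,.012))
s=ctrl.get_image("scene"); 
for uv in [(425,372),(335,313)]: print(onz(s,uv[0]/1.5,uv[1]/1.5,.012))
E
```

```text
[ 0.49070714 -0.26623402  0.012     ]
[0.46616763 0.07242619 0.012     ]
[0.45746218 0.15511078 0.012     ]
[ 0.48275184 -0.01794165  0.012     ]
[ 0.50756264 -0.14216685  0.012     ]
[ 0.48430349 -0.38982033  0.012     ]
[ 0.48390008 -0.26812599  0.012     ]
[0.48365831 0.06043007 0.012     ]
```

View pics/ta.png

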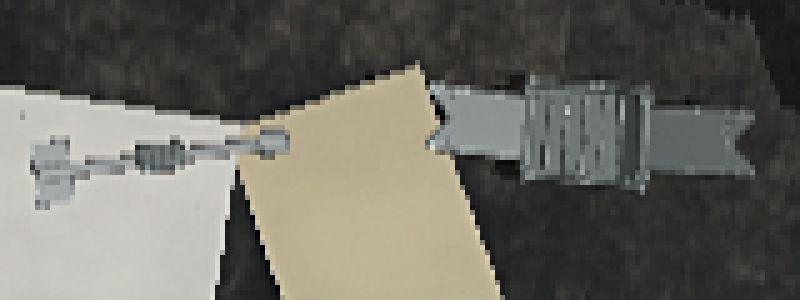

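View pics/sa.png

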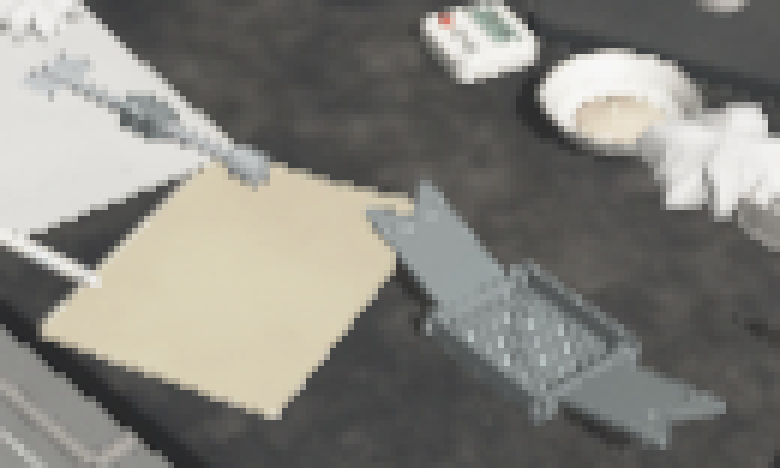

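The top crop shows the stirrer block at (160,157), blade centre at (52,173) and coupling end at (290,142). The left cheek tips are at (430,83) and (430,148), and the right ones at (753,110) and (752,176). In the scene crop the same tips are at (427,180), (368,210), (723,407) and (662,443). I'll triangulate these.

```bash
cat >> h.py <<'E'
def tri(d,a,s,b):
    p,r=ray(d,*a);q,t=ray(s,*b); k=np.linalg.lstsq(np.c_[r,-t],q-p,rcond=None)[0]
    A=p+r*k[0];B=q+t*k[1]; return (A+B)/2,np.linalg.norm(A-B)
E
python3 - <<'E'
from h import *
np.set_printoptions(precision=4,suppress=True)
d=ctrl.get_image("top");s=ctrl.get_image("scene")
T=lambda x,y:(200+x/5-.1,195+y/5-.1); S=lambda x,y:(195+x/6-.1,190+y/6-.1)
for n,a,b in [("Lfar",(430,84),(427,182)),("Lnear",(430,147),(368,211)),("Rfar",(753,111),(723,407)),("Rnear",(752,175),(662,443))]:
    print(n,*tri(d,T(*a),s,S(*b)))
# tray outline corners (top), scene
for n,a,b in [("c+x+y",(527,78),(520,262)),("c+x-y",(648,90),(637,350)),("c-x-y",(642,188),(540,415)),("c-x+y",(524,180),(430,328))]:
    print(n,*tri(d,T(*a),s,S(*b)), onz(d,*T(*a),.01)[:2])
for n,a,b in [("blk",(160,157),(150,113)),("blade",(52,173),(55,75)),("coup end",(290,142),(262,172))]:
    print(n,*tri(d,T(*a),s,S(*b)),onz(d,*T(*a),.015))
# contours of stirrer pieces / rest by colour
im=d["image"];hsv=cv2.cvtColor(im,cv2.COLOR_RGB2HSV)
print(hsv[213:222:3,305:350:6].tolist())
print(im[220:235:3,318:324].tolist())
E
```

```text
Lfar [ 0.5264 -0.1381  0.0389] 0.0011606144335166149
Lnear [ 0.4776 -0.138   0.0418] 0.001041821276939756
Rfar [ 0.5091 -0.3863  0.0294] 0.00017388798088542053
Rnear [ 0.4602 -0.384   0.0326] 0.001764955411514299
c+x+y [ 0.5335 -0.2135  0.0168] 0.0025236874223870847 [ 0.5355 -0.215 ]
c+x-y [ 0.5274 -0.3094  0.011 ] 0.0012869371075292795 [ 0.527  -0.3091]
c-x-y [ 0.4519 -0.3046  0.0053] 0.0023014342993149806 [ 0.4506 -0.3031]
c-x+y [ 0.4566 -0.2128  0.009 ] 0.0018848061472042854 [ 0.4557 -0.2121]
blk [0.4715 0.0694 0.0127] 0.0031950302809127863 [0.4699 0.0701 0.015 ]
blade [0.4573 0.1542 0.0088] 0.00047306240166988047 [0.4566 0.1535 0.015 ]
coup end [ 0.4839 -0.031   0.0113] 0.0018779056287758352 [ 0.4827 -0.0306  0.015 ]
[[[87, 17, 132], [87, 19, 123], [90, 18, 87], [90, 21, 49], [86, 19, 96], [10, 15, 52], [40, 16, 47], [0, 0, 41]], [[90, 15, 103], [90, 11, 115], [93, 18, 125], [98, 20, 50], [80, 15, 155], [80, 11, 68], [60, 8, 62], [30, 6, 43]], [[90, 17, 104], [79, 17, 119], [90, 12, 124], [90, 18, 86], [86, 12, 145], [86, 17, 103], [81, 17, 103], [85, 15, 102]]]
[[[111, 118, 117], [111, 116, 117], [117, 125, 122], [111, 117, 117], [114, 121, 119], [95, 100, 100]], [[112, 121, 119], [112, 119, 117], [125, 134, 133], [110, 119, 117], [114, 122, 119], [75, 79, 79]], [[114, 122, 120], [78, 84, 83], [116, 125, 123], [113, 121, 118], [116, 124, 122], [88, 94, 93]], [[112, 121, 118], [109, 118, 116], [105, 113, 111], [113, 121, 121], [118, 126, 124], [97, 104, 104]], [[33, 31, 32], [25, 24, 25], [29, 29, 28], [39, 39, 39], [40, 42, 41], [44, 47, 47]]]
```

```bash
cat >> h.py <<'E'
np.set_printoptions(precision=4,suppress=True)
C=np.array([.493,-.260]); YAW=-.065
def rest(x,y):
    c,s=np.cos(YAW),np.sin(YAW); return C+[c*x-s*y,s*x+c*y]
def goal(p,psi,cur=None):
    """tool down, tool y along world angle psi (mod pi); returns offset mm, rotvec, from cur or measured pose"""
    o=ctrl.get_obs() if cur is None else cur
    M=R.from_rotvec(o["tool_rot"]).as_matrix()
    best=None
    for k in (0,np.pi):
        y=np.array([np.cos(psi+k),np.sin(psi+k),0]);z=np.array([0,0,-1.]);G=np.c_[np.cross(y,z),y,z]
        r=R.from_matrix(M.T@G).as_rotvec()
        if best is None or np.linalg.norm(r)<np.linalg.norm(best[0]): best=(r,G)
    r,G=best
    off=1000*M.T@(np.array(p)-o["tool_pos"])
    print("off",off.round(1),"rot",r.round(3),"q",np.array(o["q"]).round(2))
    return dict(tool_pos=np.array(p),tool_rot=R.from_matrix(G).as_rotvec(),q=o["q"])
E
python3 - <<'E'
from h import *
c=goal([*rest(0,110.5e-3),.20],YAW)
print(R.from_rotvec(ctrl.get_obs()["tool_rot"]).as_matrix())
goal([*rest(0,110.5e-3),.014],YAW,c)
E
```

```text
off [-521.7 -604.4   31.3] rot [-0.001  0.     1.306] q [ 1.12  0.05  1.61 -0.    1.48 -0.12]
[[-0.9461  0.3238 -0.0003]
 [ 0.3238  0.9461 -0.0006]
 [ 0.0001 -0.0007 -1.    ]]
off [  0.  -0. 186.] rot [0. 0. 0.] q [ 1.12  0.05  1.61 -0.    1.48 -0.12]
```

```bash
python3 -m handwheel '[{"gripper":-1,"offset":[-60,-75,4],"rotation":[0,0,0.16]},{"gripper":-1,"offset":[-90,-110,8],"rotation":[0,0,0.3]},{"gripper":-1,"offset":[-130,-150,10],"rotation":[0,0,0.46]},{"gripper":-1,"offset":[-170,-195,10],"rotation":[0,0,0.6]},{"gripper":-1,"offset":[-210,-240,10],"rotation":[0,0,0.7]},{"gripper":-1,"offset":[-250,-290,10],"rotation":[0,0,0.8]},{"gripper":-1,"offset":[-290,-336,10],"rotation":[0,0,0.9]},{"gripper":-1,"offset":[-330,-382,10],"rotation":[0,0,1.0]}]' 40
python3 - <<'E'
from h import *
goal([*rest(0,110.5e-3),.20],YAW)
E
```

```text
t: 1.3
tool_pos: [0.3893, 0.126, 0.2216]
tool_rot: [1.941, 2.469, 0.002]
contact_force: [0.7, 0.7, -0.3]
opening: 0.0854
grip_force: 0.0
off [-294.1   42.7   21.7] rot [ 0.002 -0.     0.303] q [ 0.13 -0.5   2.1   0.    1.54 -0.11]
```

```bash
python3 -m handwheel '[{"gripper":-1,"offset":[-60,9,4],"rotation":[0,0,0.1]},{"gripper":-1,"offset":[-120,18,8],"rotation":[0,0,0.2]},{"gripper":-1,"offset":[-180,26,12],"rotation":[0,0,0.3]},{"gripper":-1,"offset":[-240,35,16],"rotation":[0,0,0.303]},{"gripper":-1,"offset":[-294,42.7,30],"rotation":[0,0,0.303]},{"gripper":-1,"offset":[-294,42.7,80],"rotation":[0,0,0.303]},{"gripper":-1,"offset":[-294,42.7,130],"rotation":[0,0,0.303]},{"gripper":-1,"offset":[-294,42.7,130],"rotation":[0,0,0.303]}]'
python3 - <<'E'
from h import *
goal([*rest(0,110.5e-3),.014],YAW)
d=ctrl.get_image("top")["image"][180:260,270:370]
s=ctrl.get_image("scene")["image"][170:270,210:335]
k=lambda a:cv2.resize(a,(400,320) if a.shape[0]==80 else (400,320),interpolation=cv2.INTER_NEAREST)
cv2.imwrite("pics/m1.png",np.hstack([k(d),k(s)])[:,:,::-1])
E
```

```text
t: 2.3
tool_pos: [0.497, -0.146, 0.0866]
tool_rot: [-2.283, -2.145, 0.006]
contact_force: [0.2, 0.4, -0.6]
opening: 0.0852
grip_force: 0.0
off [-3.8  4.1 72.6] rot [-0.01  -0.004  0.003] q [-0.43 -0.06  1.98 -0.    1.23 -0.37]
```

View pics/m1.png

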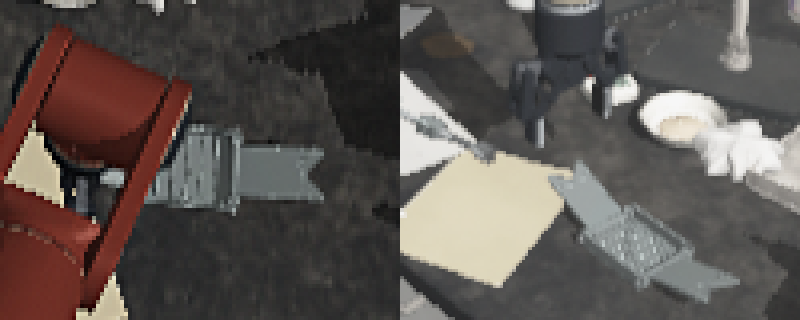

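The open fingers straddle the left cheek (scene half, fingers at (540,140) and (605,110)). Next I descend and grip.

```bash
python3 -m handwheel '[{"gripper":-1,"offset":[0,0,20],"rotation":[0,0,0]},{"gripper":-1,"offset":[0,0,40],"rotation":[0,0,0]},{"gripper":-1,"offset":[0,0,60],"rotation":[0,0,0]},{"gripper":-1,"offset":[0,0,75],"rotation":[0,0,0]},{"gripper":-1,"offset":[0,0,75],"rotation":[0,0,0]},{"gripper":-1,"offset":[0,0,75],"rotation":[0,0,0]},{"gripper":-1,"offset":[0,0,75],"rotation":[0,0,0]},{"gripper":-1,"offset":[0,0,75],"rotation":[0,0,0]}]'
python3 - <<'E'
from h import *
goal([*rest(0,110.5e-3),.014],YAW)
E
```

```text
t: 3.4
tool_pos: [0.501, -0.1476, 0.017]
tool_rot: [2.288, 2.151, 0.001]
contact_force: [0.6, -0.1, -0.2]
opening: 0.0857
grip_force: 0.0
off [-2.1 -0.7  3. ] rot [0.001 0.    0.003] q [-0.43  0.05  2.   -0.    1.09 -0.37]
```

```bash
python3 -m handwheel '[{"gripper":-1,"offset":[-2,-0.7,3],"rotation":[0,0,0]},{"gripper":0.2,"offset":[-2,-0.7,3],"rotation":[0,0,0]},{"gripper":0.6,"offset":[-2,-0.7,3],"rotation":[0,0,0]},{"gripper":0.8,"offset":[-2,-0.7,3],"rotation":[0,0,0]},{"gripper":0.8,"offset":[-2,-0.7,3],"rotation":[0,0,0]},{"gripper":0.8,"offset":[-2,-0.7,3],"rotation":[0,0,0]},{"gripper":0.8,"offset":[-2,-0.7,3],"rotation":[0,0,0]},{"gripper":0.8,"offset":[-2,-0.7,3],"rotation":[0,0,0]}]' 30
python3 - <<'E'
from h import *
goal([*rest(0,110.5e-3),.014],YAW)
E
```

```text
t: 4.4
tool_pos: [0.5012, -0.1494, 0.014]
tool_rot: [2.288, 2.15, 0.004]
contact_force: [5.1, 2.9, -0.0]
opening: 0.0498
grip_force: 31.2
off [-0.4 -1.  -0. ] rot [ 0.003 -0.     0.003] q [-0.43  0.05  2.01  0.    1.08 -0.37]
```

```bash
python3 -m handwheel '[{"gripper":0.8,"offset":[-4.8,0.3,-10],"rotation":[0,0,0]},{"gripper":0.8,"offset":[-11,0.3,-19.3],"rotation":[0,0,0]},{"gripper":0.8,"offset":[-18.8,0.3,-27.4],"rotation":[0,0,0]},{"gripper":0.8,"offset":[-27.7,0.3,-34.2],"rotation":[0,0,0]},{"gripper":0.8,"offset":[-37.5,0.3,-39.5],"rotation":[0,0,0]},{"gripper":0.8,"offset":[-48,0.3,-43],"rotation":[0,0,0]},{"gripper":0.8,"offset":[-59,0.3,-45],"rotation":[0,0,0]},{"gripper":0.8,"offset":[-69,0.3,-45],"rotation":[0,0,0]}]'
python3 -m handwheel '[{"gripper":0.8,"offset":[-1,0,0],"rotation":[0,0,0]},{"gripper":0.8,"offset":[-2,0,0],"rotation":[0,0,0]},{"gripper":0.8,"offset":[-3,0,0],"rotation":[0,0,0]},{"gripper":0.8,"offset":[-3,0,0],"rotation":[0,0,0]},{"gripper":0.8,"offset":[-3,0,0],"rotation":[0,0,0]},{"gripper":0.8,"offset":[-3,0,0],"rotation":[0,0,0]},{"gripper":0.8,"offset":[-3,0,0],"rotation":[0,0,0]},{"gripper":0.8,"offset":[-3,0,0],"rotation":[0,0,0]}]'
```

```text
t: 5.4
tool_pos: [0.4966, -0.2187, 0.061]
tool_rot: [2.289, 2.151, 0.001]
contact_force: [-4.0, 3.8, 12.7]
opening: 0.0498
grip_force: 32.5
t: 6.4
tool_pos: [0.4964, -0.2208, 0.0609]
tool_rot: [-2.289, -2.151, -0.002]
contact_force: [-3.3, 5.1, 12.6]
opening: 0.05
grip_force: 32.5
```

```bash
python3 -m handwheel '[{"gripper":0.2,"offset":[0,0,0],"rotation":[0,0,0]},{"gripper":-1,"offset":[0,0,0],"rotation":[0,0,0]},{"gripper":-1,"offset":[0,0,0],"rotation":[0,0,0]},{"gripper":-1,"offset":[0,0,-30],"rotation":[0,0,0]},{"gripper":-1,"offset":[0,0,-75],"rotation":[0,0,0]},{"gripper":-1,"offset":[-50,0,-90],"rotation":[0,0,0]},{"gripper":-1,"offset":[-110,0,-90],"rotation":[0,0,0]},{"gripper":-1,"offset":[-150,0,-90],"rotation":[0,0,0]}]'
python3 - <<'E'
from h import *
goal([*rest(0,-113e-3),.06],YAW)
s=ctrl.get_image("scene")["image"][150:280,210:350]
cv2.imwrite("pics/m2.png",cv2.resize(s,None,fx=4,fy=4,interpolation=cv2.INTER_NEAREST)[:,:,::-1])
E
```

```text
t: 7.4
tool_pos: [0.4856, -0.3732, 0.1482]
tool_rot: [-2.29, -2.15, 0.001]
contact_force: [0.8, 1.8, -0.7]
opening: 0.0855
grip_force: 0.0
off [ 0.5  0.1 88.2] rot [-0.     0.     0.002] q [-0.78  0.09  1.72 -0.    1.34 -0.71]
```

View pics/m2.png

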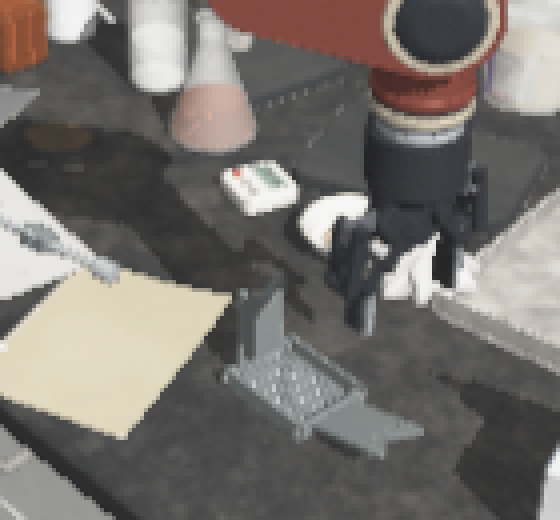

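The left cheek now stands upright (tips at about (242,292) and (280,288)). On to the right cheek.

```bash
python3 -m handwheel '[{"gripper":-1,"offset":[0,0,40],"rotation":[0,0,0]},{"gripper":-1,"offset":[0,0,80],"rotation":[0,0,0]},{"gripper":-1,"offset":[0,0,110],"rotation":[0,0,0]},{"gripper":-1,"offset":[0,0,138],"rotation":[0,0,0]},{"gripper":-1,"offset":[0,0,138],"rotation":[0,0,0]},{"gripper":0,"offset":[0,0,138],"rotation":[0,0,0]},{"gripper":0.8,"offset":[0,0,138],"rotation":[0,0,0]},{"gripper":0.8,"offset":[0,0,138],"rotation":[0,0,0]}]' 30
python3 -m handwheel '[{"gripper":0.8,"offset":[0,0,0],"rotation":[0,0,0]},{"gripper":0.8,"offset":[0,0,0],"rotation":[0,0,0]},{"gripper":0.8,"offset":[0,0,0],"rotation":[0,0,0]},{"gripper":0.8,"offset":[0,0,0],"rotation":[0,0,0]},{"gripper":0.8,"offset":[0,0,0],"rotation":[0,0,0]},{"gripper":0.8,"offset":[0,0,0],"rotation":[0,0,0]},{"gripper":0.8,"offset":[0,0,0],"rotation":[0,0,0]},{"gripper":0.8,"offset":[0,0,0],"rotation":[0,0,0]}]'
```

```text
t: 8.45
tool_pos: [0.4858, -0.3722, 0.0118]
tool_rot: [2.288, 2.151, -0.004]
contact_force: [-3.2, -2.2, 1.4]
opening: 0.0497
grip_force: 30.8
t: 9.45
tool_pos: [0.4858, -0.3722, 0.0116]
tool_rot: [2.288, 2.151, -0.004]
contact_force: [-4.3, -2.1, 1.6]
opening: 0.0499
grip_force: 30.8
```

```bash
python3 -m handwheel '[{"gripper":0.8,"offset":[4.2,-0.3,-11],"rotation":[0,0,0]},{"gripper":0.8,"offset":[10,-0.3,-21.4],"rotation":[0,0,0]},{"gripper":0.8,"offset":[17.7,-0.3,-30.5],"rotation":[0,0,0]},{"gripper":0.8,"offset":[26.8,-0.3,-38],"rotation":[0,0,0]},{"gripper":0.8,"offset":[37,-0.3,-44.3],"rotation":[0,0,0]},{"gripper":0.8,"offset":[48,-0.3,-48.5],"rotation":[0,0,0]},{"gripper":0.8,"offset":[60,-0.3,-51],"rotation":[0,0,0]},{"gripper":0.8,"offset":[71,-0.3,-51],"rotation":[0,0,0]}]'
python3 -m handwheel '[{"gripper":0.8,"offset":[1,0,0],"rotation":[0,0,0]},{"gripper":0.8,"offset":[2,0,0],"rotation":[0,0,0]},{"gripper":0.8,"offset":[3,0,0],"rotation":[0,0,0]},{"gripper":0.8,"offset":[4,0,0],"rotation":[0,0,0]},{"gripper":0.8,"offset":[4,0,0],"rotation":[0,0,0]},{"gripper":0.8,"offset":[4,0,0],"rotation":[0,0,0]},{"gripper":0.2,"offset":[4,0,0],"rotation":[0,0,0]},{"gripper":-1,"offset":[4,0,0],"rotation":[0,0,0]}]'
python3 - <<'E'
from h import *
g=goal([.470,.069,.10],.144)
E
```

```text
t: 10.45
tool_pos: [0.4908, -0.3038, 0.0669]
tool_rot: [2.284, 2.147, -0.009]
contact_force: [-12.0, -3.7, 18.0]
opening: 0.0497
grip_force: 34.2
t: 11.45
tool_pos: [0.4918, -0.2973, 0.0639]
tool_rot: [2.287, 2.148, 0.001]
contact_force: [0.1, 1.2, 0.0]
opening: 0.0658
grip_force: 0.0
off [364.1 -44.5 -37.2] rot [ 0.004  0.003 -0.207] q [-0.67  0.09  1.86  0.    1.18 -0.61]
```

```bash
python3 -m handwheel '[{"gripper":-1,"offset":[0,0,-45],"rotation":[0,0,0]},{"gripper":-1,"offset":[0,0,-95],"rotation":[0,0,0]},{"gripper":-1,"offset":[60,-7,-95],"rotation":[0,0,0]},{"gripper":-1,"offset":[120,-15,-95],"rotation":[0,0,0]},{"gripper":-1,"offset":[180,-22,-95],"rotation":[0,0,-0.05]},{"gripper":-1,"offset":[240,-30,-95],"rotation":[0,0,-0.1]},{"gripper":-1,"offset":[300,-37,-95],"rotation":[0,0,-0.15]},{"gripper":-1,"offset":[350,-43,-95],"rotation":[0,0,-0.2]}]'
python3 -m handwheel '[{"gripper":-1,"offset":[14,-1.5,20],"rotation":[0,0,-0.007]},{"gripper":-1,"offset":[14,-1.5,40],"rotation":[0,0,-0.007]},{"gripper":-1,"offset":[14,-1.5,50],"rotation":[0,0,-0.007]},{"gripper":-1,"offset":[14,-1.5,50],"rotation":[0,0,-0.007]},{"gripper":-1,"offset":[14,-1.5,50],"rotation":[0,0,-0.007]},{"gripper":-1,"offset":[14,-1.5,50],"rotation":[0,0,-0.007]},{"gripper":-1,"offset":[14,-1.5,50],"rotation":[0,0,-0.007]},{"gripper":-1,"offset":[14,-1.5,50],"rotation":[0,0,-0.007]}]'
python3 - <<'E'
from h import *
goal([.470,.069,.003],.144)
s=ctrl.get_image("scene")["image"][170:270,190:320]; d=ctrl.get_image("top")["image"][185:245,200:360]
cv2.imwrite("pics/m3.png",np.vstack([cv2.resize(s,(468,360),interpolation=cv2.INTER_NEAREST),cv2.resize(d,(640,240),interpolation=cv2.INTER_NEAREST)[:,:468]])[:,:,::-1]) if 0 else None
b=np.zeros((600,640,3),np.uint8); b[:360,:468]=cv2.resize(s,(468,360),interpolation=cv2.INTER_NEAREST); b[360:]=cv2.resize(d,(640,240),interpolation=cv2.INTER_NEAREST)
cv2.imwrite("pics/m3.png",b[:,:,::-1])
E
```

```text
t: 12.45
tool_pos: [0.4692, 0.0583, 0.157]
tool_rot: [2.059, 2.371, 0.003]
contact_force: [0.2, 0.3, 0.1]
opening: 0.0855
grip_force: 0.0
t: 13.45
tool_pos: [0.4662, 0.0695, 0.1066]
tool_rot: [2.055, 2.376, 0.001]
contact_force: [-0.8, -0.5, 0.1]
opening: 0.0854
grip_force: 0.0
off [ -1.    3.7 103.6] rot [0.    0.    0.001] q [-0.01 -0.21  2.08  0.    1.28 -0.15]
```

View pics/m3.png

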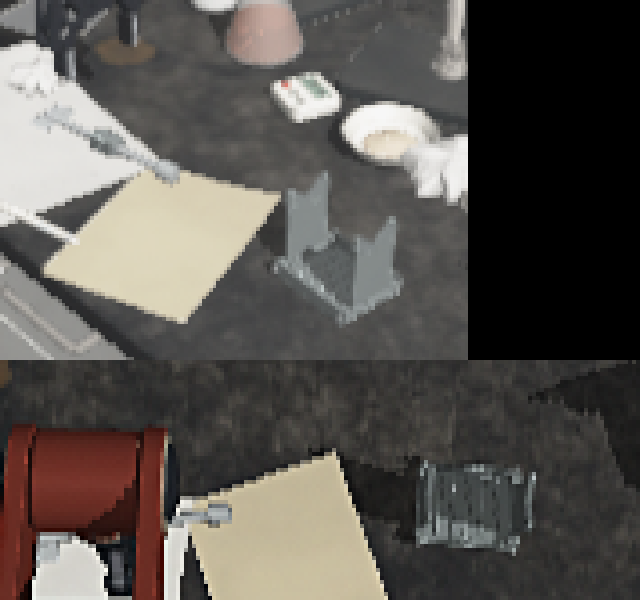

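Both cheeks stand upright and the stirrer hasn't moved. I'll descend onto the block and grip it.

```bash
python3 -m handwheel '[{"gripper":-1,"offset":[-1,3.7,40],"rotation":[0,0,0]},{"gripper":-1,"offset":[-1,3.7,75],"rotation":[0,0,0]},{"gripper":-1,"offset":[-1,3.7,95],"rotation":[0,0,0]},{"gripper":-1,"offset":[-1,3.7,103],"rotation":[0,0,0]},{"gripper":-1,"offset":[-1,3.7,103],"rotation":[0,0,0]},{"gripper":0,"offset":[-1,3.7,103],"rotation":[0,0,0]},{"gripper":0.5,"offset":[-1,3.7,103],"rotation":[0,0,0]},{"gripper":0.95,"offset":[-1,3.7,103],"rotation":[0,0,0]}]' 60
python3 -m handwheel '[{"gripper":0.95,"offset":[0,0,0],"rotation":[0,0,0]},{"gripper":0.95,"offset":[0,0,0],"rotation":[0,0,0]},{"gripper":0.95,"offset":[0,0,0],"rotation":[0,0,0]},{"gripper":0.95,"offset":[0,0,0],"rotation":[0,0,0]},{"gripper":0.95,"offset":[0,0,-5],"rotation":[0,0,0]},{"gripper":0.95,"offset":[0,0,-10],"rotation":[0,0,0]},{"gripper":0.95,"offset":[0,0,-15],"rotation":[0,0,0]},{"gripper":0.95,"offset":[0,0,-15],"rotation":[0,0,0]}]'
```

```text
t: 14.55
tool_pos: [0.4703, 0.0691, 0.004]
tool_rot: [2.054, 2.376, 0.001]
contact_force: [-0.5, 0.1, -0.3]
opening: 0.0326
grip_force: 0.0
t: 15.55
tool_pos: [0.4701, 0.0691, 0.0187]
tool_rot: [2.054, 2.376, 0.001]
contact_force: [-0.2, -0.2, -2.5]
opening: 0.0206
grip_force: 59.0
```

```bash
python3 -m handwheel '[{"gripper":0.95,"offset":[0,0,-20],"rotation":[0,0,0]},{"gripper":0.95,"offset":[0,0,-45],"rotation":[0,0,0]},{"gripper":0.95,"offset":[0,0,-70],"rotation":[0,0,0]},{"gripper":0.95,"offset":[0,0,-100],"rotation":[0,0,0]},{"gripper":0.95,"offset":[0,0,-125],"rotation":[0,0,0]},{"gripper":0.95,"offset":[0,0,-145],"rotation":[0,0,0]},{"gripper":0.95,"offset":[0,0,-150],"rotation":[0,0,0]},{"gripper":0.95,"offset":[0,0,-150],"rotation":[0,0,0]}]'
python3 - <<'E'
from h import *
goal([*C,.165],YAW)
# refine rest from cheek tips and stirrer in hand
s=ctrl.get_image("scene");d=ctrl.get_image("top")
a=s["image"][140:270,190:320];b=d["image"][190:250,260:360]
o=np.zeros((600,780,3),np.uint8);o[:,:600][:520,:520]=cv2.resize(a,(520,520),interpolation=cv2.INTER_NEAREST)
cv2.imwrite("pics/m4.png",o[:520,:520,::-1])
z=.095
for n,x,y in [("L+",.025,.045),("L-",-.025,.045),("R+",.025,-.045),("R-",-.025,-.045)]:
    print(n,proj(s,[*rest(x,y),z])-[190,140], (proj(s,[*rest(x,y),z])-[190,140])*4)
p=ctrl.get_obs()["tool_pos"]
for y in (0,.085,-.1): print("st",y,(proj(s,p+[-.143*y,.99*y,.007])-[190,140])*4)
E
```

```text
t: 16.55
tool_pos: [0.4696, 0.0691, 0.1678]
tool_rot: [-2.055, -2.376, 0.0]
contact_force: [-0.6, -0.5, -2.0]
opening: 0.0207
grip_force: 59.1
off [-329.   -24.4    2.8] rot [-0.   -0.    0.21] q [-0.01 -0.27  2.02 -0.    1.39 -0.16]
L+ [90.7299 77.4588] [362.9195 309.8351]
L- [79.7295 82.9601] [318.9178 331.8405]
R+ [109.1817  89.7681] [436.727  359.0724]
R- [98.0542 95.8268] [392.2169 383.3072]
st 0 [106.1135 133.0487]
st 0.085 [ 42.6197 106.67  ]
st -0.1 [186.3622 166.3883]
```

View pics/m4.png

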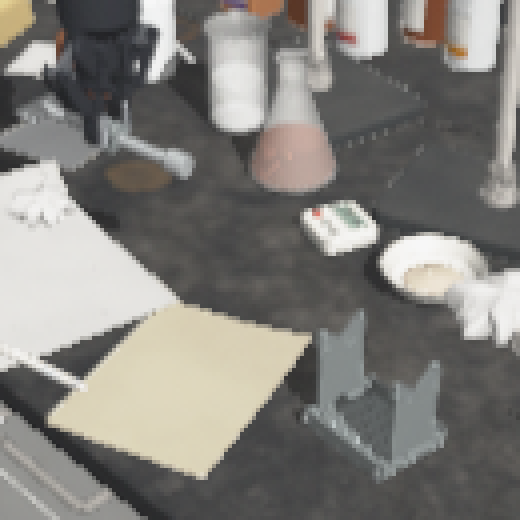

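The projected cheek tips match the picture within about 2 px, and the stirrer hangs level (blade at (37,105), coupling end at (192,163)). I'll carry it over.

```bash
python3 -m handwheel '[{"gripper":0.95,"offset":[-30,-2,0],"rotation":[0,0,0.02]},{"gripper":0.95,"offset":[-75,-5,0],"rotation":[0,0,0.05]},{"gripper":0.95,"offset":[-125,-9,0],"rotation":[0,0,0.08]},{"gripper":0.95,"offset":[-175,-13,0],"rotation":[0,0,0.11]},{"gripper":0.95,"offset":[-225,-17,0],"rotation":[0,0,0.14]},{"gripper":0.95,"offset":[-270,-20,0],"rotation":[0,0,0.17]},{"gripper":0.95,"offset":[-310,-23,0],"rotation":[0,0,0.2]},{"gripper":0.95,"offset":[-329,-24.4,0],"rotation":[0,0,0.21]}]'
python3 -m handwheel '[{"gripper":0.95,"offset":[0,0,0],"rotation":[0,0,0]},{"gripper":0.95,"offset":[0,0,0],"rotation":[0,0,0]},{"gripper":0.95,"offset":[0,0,10],"rotation":[0,0,0]},{"gripper":0.95,"offset":[0,0,25],"rotation":[0,0,0]},{"gripper":0.95,"offset":[0,0,40],"rotation":[0,0,0]},{"gripper":0.95,"offset":[0,0,50],"rotation":[0,0,0]},{"gripper":0.95,"offset":[0,0,50],"rotation":[0,0,0]},{"gripper":0.95,"offset":[0,0,50],"rotation":[0,0,0]}]'
python3 - <<'E'
from h import *
goal([*C,.079],YAW)
s=ctrl.get_image("scene");a=s["image"][150:270,230:350]
cv2.imwrite("pics/m5.png",cv2.resize(a,(600,600),interpolation=cv2.INTER_NEAREST)[:,:,::-1])
E
```

```text
t: 17.65
tool_pos: [0.4925, -0.2614, 0.1669]
tool_rot: [-2.293, -2.144, 0.001]
contact_force: [1.2, 0.4, -1.4]
opening: 0.0209
grip_force: 59.1
t: 18.65
tool_pos: [0.4935, -0.2602, 0.1187]
tool_rot: [2.292, 2.148, 0.0]
contact_force: [1.0, 1.3, -0.9]
opening: 0.0203
grip_force: 59.1
off [ 0.2 -0.5 39.7] rot [ 0.001  0.    -0.   ] q [-0.62 -0.01  1.87 -0.    1.28 -0.55]
```

View pics/m5.png

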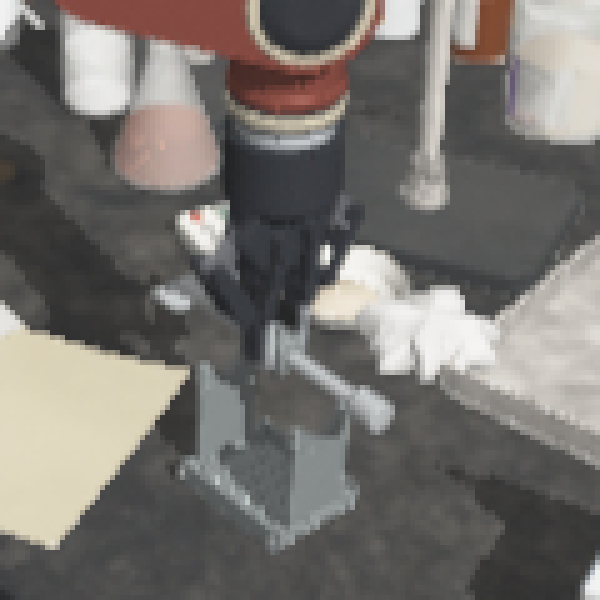

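The shaft is aligned above the notches (right cheek notch at (322,432), shaft crossing at (320,372)). Lowering slowly.

```bash
python3 -m handwheel '[{"gripper":0.95,"offset":[0,0,8],"rotation":[0,0,0]},{"gripper":0.95,"offset":[0,0,16],"rotation":[0,0,0]},{"gripper":0.95,"offset":[0,0,22],"rotation":[0,0,0]},{"gripper":0.95,"offset":[0,0,28],"rotation":[0,0,0]},{"gripper":0.95,"offset":[0,0,33],"rotation":[0,0,0]},{"gripper":0.95,"offset":[0,0,36],"rotation":[0,0,0]},{"gripper":0.95,"offset":[0,0,38],"rotation":[0,0,0]},{"gripper":0.95,"offset":[0,0,38],"rotation":[0,0,0]}]'
python3 -m handwheel '[{"gripper":0.95,"offset":[0,0,1],"rotation":[0,0,0]},{"gripper":0.95,"offset":[0,0,1],"rotation":[0,0,0]},{"gripper":0.95,"offset":[0,0,1],"rotation":[0,0,0]},{"gripper":0.95,"offset":[0,0,1],"rotation":[0,0,0]},{"gripper":0.95,"offset":[0,0,1],"rotation":[0,0,0]},{"gripper":0.95,"offset":[0,0,1],"rotation":[0,0,0]},{"gripper":0.95,"offset":[0,0,1],"rotation":[0,0,0]},{"gripper":0.95,"offset":[0,0,1],"rotation":[0,0,0]}]'
```

```text
t: 19.7
tool_pos: [0.4932, -0.26, 0.0802]
tool_rot: [-2.292, -2.148, -0.0]
contact_force: [0.0, -0.3, -2.0]
opening: 0.0205
grip_force: 59.1
t: 20.7
tool_pos: [0.4932, -0.26, 0.0793]
tool_rot: [2.292, 2.148, 0.0]
contact_force: [0.9, -0.3, -1.7]
opening: 0.0206
grip_force: 59.1
```

Not touching yet (the force is just the weight), so I'll go a little lower.

```bash
python3 -m handwheel '[{"gripper":0.95,"offset":[0,0,0.5],"rotation":[0,0,0]},{"gripper":0.95,"offset":[0,0,1],"rotation":[0,0,0]},{"gripper":0.95,"offset":[0,0,1.5],"rotation":[0,0,0]},{"gripper":0.95,"offset":[0,0,2],"rotation":[0,0,0]},{"gripper":0.95,"offset":[0,0,2],"rotation":[0,0,0]},{"gripper":0.95,"offset":[0,0,2],"rotation":[0,0,0]},{"gripper":0.95,"offset":[0,0,2],"rotation":[0,0,0]},{"gripper":0.95,"offset":[0,0,2],"rotation":[0,0,0]}]'
```

```text
t: 21.7
tool_pos: [0.4936, -0.2602, 0.0788]
tool_rot: [2.292, 2.147, 0.0]
contact_force: [-2.5, 1.9, 7.2]
opening: 0.0207
grip_force: 60.3
```

Contact: 7 N upward at TCP z 0.079, as expected. Releasing slowly, then retreating.

```bash
python3 -m handwheel '[{"gripper":0.5,"offset":[0,0,-0.5],"rotation":[0,0,0]},{"gripper":0.3,"offset":[0,0,-0.5],"rotation":[0,0,0]},{"gripper":0,"offset":[0,0,-0.5],"rotation":[0,0,0]},{"gripper":-0.4,"offset":[0,0,-0.5],"rotation":[0,0,0]},{"gripper":-0.4,"offset":[0,0,-0.5],"rotation":[0,0,0]},{"gripper":-0.4,"offset":[0,0,-15],"rotation":[0,0,0]},{"gripper":-0.4,"offset":[0,0,-40],"rotation":[0,0,0]},{"gripper":-0.4,"offset":[0,0,-75],"rotation":[0,0,0]}]'
python3 -m handwheel '[{"gripper":-0.4,"offset":[0,0,-40],"rotation":[0,0,0]},{"gripper":-0.4,"offset":[50,0,-60],"rotation":[0,0,0]},{"gripper":-0.4,"offset":[100,0,-60],"rotation":[0,0,0]},{"gripper":-0.4,"offset":[150,0,-60],"rotation":[0,0,0]},{"gripper":-0.4,"offset":[200,0,-60],"rotation":[0,0,0]},{"gripper":-0.4,"offset":[250,0,-60],"rotation":[0,0,0]},{"gripper":-0.4,"offset":[250,0,-60],"rotation":[0,0,0]},{"gripper":-0.4,"offset":[250,0,-60],"rotation":[0,0,0]}]'
python3 - <<'E'
from h import *
s=ctrl.get_image("scene");d=ctrl.get_image("top");a=s["image"][180:280,230:330];b=d["image"][195:250,270:370]
cv2.imwrite("pics/m6.png",np.vstack([cv2.resize(a,(600,350),interpolation=cv2.INTER_NEAREST),cv2.resize(b,(600,250),interpolation=cv2.INTER_NEAREST)])[:,:,::-1])
for y in (.085,-.1):
    P=[*rest(0,y),.086]; print(((proj(s,P)-[230,180])*[6,3.5]).round(), ((proj(d,P)-[270,195])*[6,250/55]).round()+[0,350])
E
```

```text
t: 22.7
tool_pos: [0.4928, -0.2597, 0.1532]
tool_rot: [-2.292, -2.147, 0.0]
contact_force: [0.7, -0.2, 0.1]
opening: 0.0597
grip_force: 0.0
t: 23.7
tool_pos: [0.5096, -0.0108, 0.2131]
tool_rot: [2.291, 2.148, 0.0]
contact_force: [0.4, 0.3, 0.3]
opening: 0.06
grip_force: 0.0
[226. 130.] [160. 452.]
[454. 222.] [460. 469.]
```

View pics/m6.png

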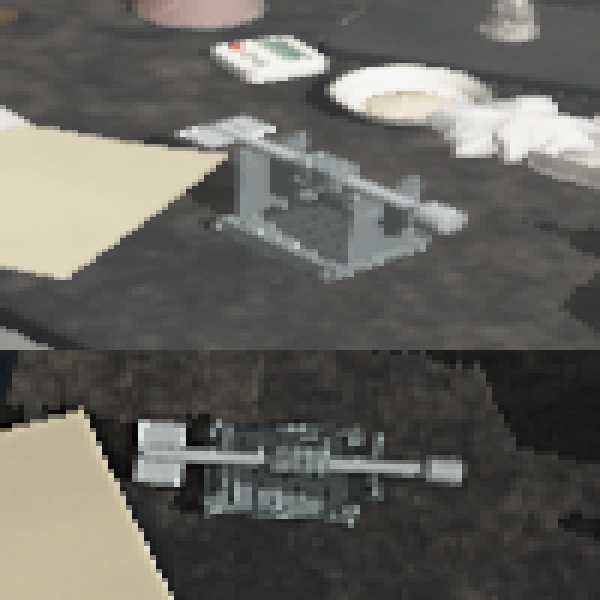

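The stirrer lies in both notches, with the blade at (228,131) and coupling end at (462,218), as predicted. The grip block is midway and the cheeks are upright, so I'm handing in.

```bash
python3 -c "
from station import ctrl
print(ctrl.finish_job())"
```

```text
the job is handed in; nothing more can be done
None
```

I folded both cheeks upright and laid the stirrer level in both notches with its grip block midway; I handed the job in at about 24 s of the 61 s, and no verdict came back.

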